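# Sort the side-shelf health things into their acrylic trays

## Robot

A 6-joint arm with a two-finger parallel gripper is mounted at the origin on the work surface. World frame = base frame: x ahead of the robot, y to its left, z up, the work surface at z = 0. Lengths are in m, angles in degrees, forces in N, time in s.
With the tool pointing down it reaches from about 0.375 to 0.75 m from the base axis. Payload 9 kg.
Tool frame: the origin (TCP) lies where the fingers leave the gripper's body, on its centre line; the fingertips stand 73 mm ahead of it and the grasp point (between the pads) lies 54 mm ahead of it (robot.tip_reach is the distance from the TCP to the fingertips, in m); z points along the fingers, y is the line along which they close (so a half turn about z gives the same grasp; the last joint's range is limited). The gripper opens to 85 mm and grips with 20 to 120 N. Pads are 22 mm wide; open, the fingers measure 114 mm over their backs; the gripper's body (76 mm by 85 mm) begins 54 mm behind the grasp point. The pads swing forward as they close: fully open they stand 13 mm farther back than shut.
Start: joints at [59.089, 5.964, 5.575, 89.605, 0, 77.527], TCP at [0.19, 0.569, 0.304] pointing down, gripper open.
Joint ranges: [-171.21, 171.21], [-48.23, 106.86], [-62.78, 66.21], [-105.2, 120.99], [-86.42, 89.51], [-180, 180]. Speed limits (degrees/s): [127.2, 127.2, 147.25, 180, 180, 180].

## Interface

Orientations are given as [roll, pitch, yaw] about the fixed x, y, z axes, in that order (R = Rz(yaw) Ry(pitch) Rx(roll)).
In Python, from plant import robot gives the robot as it stands. Calls block until the motion is done:
- robot.move_pose(position, orientation): joint-space move of the TCP to a pose.
- robot.line_to(position, vel=0.15, rotation=None, guard=None): straight line of the TCP; rotation=None keeps the orientation; vel is the mean speed in m/s. With guard (N) it stops when the force on the tool has changed by that much, and returns True; else False.
- robot.goto_joints(angles): joint-space move.
- robot.set_gripper(opening): finger opening in m; the grip force is fixed at half the most; returns when the fingers have stopped.
- robot.pause(seconds).
- robot.ik(position, orientation): joint angles nearest the present ones, or None.
- robot.observe(): the state.
- robot.grab_frame(name): name is "side" or "top" or "wrist"; returns the picture (420x560x3 uint8, blue, green, red); there is no depth.
- robot.get_calibration(name): a dict with "vertical_fov" (degrees; the focal length in pixels is half the picture's height over the tangent of half this angle, whatever the lens; pixels are square), "cx", "cy" (the principal point, pixels), "k1" (the pictures are not rectified: a ray, as slopes to the right and down, at radius r is drawn at 1 + k1 r^2 times it, then the intrinsics apply), "rvec" (rotation vector, rad) and "tvec" (3), from world to camera coordinates, as OpenCV has them. Camera axes: x right, y down, z forward; pixel columns grow to the right and rows downward; lengths in m; the calibration is good to about 2 mm. A picture is of the moment at which its call begins: read the wrist's pose just before it. get_calibration takes no time and is no camera call; for the wrist camera it gives the pose at the moment of the call.
A pose or a line that the arm cannot do raises robot.IKError and nothing moves.
- robot.job_done(): hands the job in; it is judged then, once.
The state is a dict: "time": time; "q": joint angles; "qvel": joint speeds; "joint_torque": joint torques, N m; "tool_pos": TCP position; "tcp_rot": TCP orientation; "ft_force": force on the tool from outside, world axes, zero at the start; "torque": the same for the moment, N m; "gripper_width": finger opening in m; "gripper_force": force on a finger pad.
Only numpy, scipy, OpenCV 4.12 (cv2) and the standard library are available. Lean on these libraries where they do the work, as an engineer would, in place of code of your own. Each camera call takes 0.05 s, during which the arm holds its last target. There are 200 camera calls.

## Task

Tidy the side shelf: put both round aluminium pill tins, side by side and standing upright, in the upper tray of the two-tier stack, the blue pill organiser flat, lids up, in the long narrow tray and the grey monitor flat, screen up, in the square tray, each resting fully on its tray's floor. Set each thing down rather than dropping it, and leave the egg cup, the glasses case and the remote control where they are.

Things in the scene. Friction and masses are not known exactly. Their poses are not given: they have to be found in the camera images.
- flat_tin: The wider, flatter of two ribbed aluminium pill tins: an upright closed cylinder, diameter 56 mm, height 30 mm, about 60 g. Origin: centre of its underside; z up its axis.
- tall_tin: The slimmer, taller of two ribbed aluminium pill tins: an upright closed cylinder, diameter 42 mm, height 46 mm, about 50 g. Origin: centre of its underside; z up its axis.
- organiser: Blue plastic weekly pill organiser, a closed bar with seven small lids in a row on top: 36 mm along its x, 130 mm along its y, 31 mm high, about 90 g, starting with the lids up. Origin: centre of its underside; z up. Easily gripped across its 36 mm width.
- monitor: Compact grey plastic monitor body (a small box with a dark screen and two round white buttons on top): 58 mm along its x, 88 mm along its y, 32 mm high, about 160 g, starting with the screen up. Origin: centre of its underside; z up through the screen. Can be gripped across its 58 mm width.
- tier_stack: Two acrylic trays stacked as two tiers, the only tall one of the three trays: outside 120 mm along x, 160 mm along y, 66 mm high. The upper tray is open above, inside 112 by 152 mm, its floor 46 mm above the shelf, its walls 20 mm high above that floor. Home of the two tins; both fit side by side along y. Fixed, open-topped clear acrylic with 4 mm walls and a grey liner on its floor. Origin: centre of the underside, on the shelf; z up, x and y along its sides.
- long_tray: Long narrow single tray: outside 94 mm along x, 168 mm along y, 26 mm high; inside 86 by 160 mm, floor 6 mm above the shelf, walls 20 mm high above that floor. Home of the pill organiser, which fits only with its length along the tray's. Fixed, open-topped clear acrylic with 4 mm walls and a grey liner on its floor. Origin: centre of the underside, on the shelf; z up, x and y along its sides.
- square_tray: Square single tray: outside 122 by 122 mm, 26 mm high; inside 114 by 114 mm, floor 6 mm above the shelf, walls 20 mm high above that floor. Home of the monitor, which fits only roughly parallel to the tray's sides, either way round. Fixed, open-topped clear acrylic with 4 mm walls and a grey liner on its floor. Origin: centre of the underside, on the shelf; z up, x and y along its sides.
- egg_cup: White ceramic egg cup, 48 mm across the rim, 58 mm high, loose, standing among the things to be sorted; to be left alone. Origin: centre of its underside; z up.
- glasses_case: Black hard glasses case, 165 mm along x, 62 mm along y, 40 mm high, loose, at the left of the trays; to be left alone. Origin: centre of its underside; z up.
- remote: Black remote control with grey buttons, 170 mm along x, 46 mm along y, 20 mm high, loose, at the right of the trays; to be left alone. Origin: centre of its underside; z up.
Mind the look-alikes: they are no part of the job. Leave any orange look-alike of the tier_stack alone.

How it is judged (in metres and radians):
At the end, for the whole second after the job is handed in: Both tins are in the upper tray of the stack (within 40 mm in x, 60 mm in y of its centre), organiser in the long tray, monitor screen up in the square tray (within 35 mm each way); each underside within 4 mm below to 5 mm above that floor, tilt under 0.12 rad, at rest (0.02 m/s, 0.2 rad/s) (x of flat_tin in the frame of tier_stack between -0.04 and 0.04 m and y of flat_tin in the frame of tier_stack between -0.06 and 0.06 m and z of flat_tin in the frame of tier_stack between 0.042 and 0.051 m and angle between each of flat_tin, tall_tin, organiser, monitor's own z axis and vertical below 0.12 rad and linear speed of each of flat_tin, tall_tin, organiser, monitor below 0.02 m/s and angular speed of each of flat_tin, tall_tin, organiser, monitor below 0.2 rad/s and x of tall_tin in the frame of tier_stack between -0.04 and 0.04 m and y of tall_tin in the frame of tier_stack between -0.06 and 0.06 m and z of tall_tin in the frame of tier_stack between 0.042 and 0.051 m and x of organiser in the frame of long_tray between -0.035 and 0.035 m and y of organiser in the frame of long_tray between -0.035 and 0.035 m and z of organiser in the frame of long_tray between 0.002 and 0.011 m and x of monitor in the frame of square_tray between -0.035 and 0.035 m and y of monitor in the frame of square_tray between -0.035 and 0.035 m and z of monitor in the frame of square_tray between 0.002 and 0.011 m); the robot touches nothing.
It fails at once if a thing to be sorted is let fall or thrown (out of the gripper and moving faster than 0.7 m/s, a drop of over 25 mm) ((contact force between the fingers and flat_tin below 0.05 N and linear speed of flat_tin above 0.7 m/s) or (contact force between the fingers and tall_tin below 0.05 N and linear speed of tall_tin above 0.7 m/s) or (contact force between the fingers and organiser below 0.05 N and linear speed of organiser above 0.7 m/s) or (contact force between the fingers and monitor below 0.05 N and linear speed of monitor above 0.7 m/s)).
It fails at once if the egg cup is shifted by more than 30 mm or tipped (distance of egg_cup from where it was at the start of the episode above 0.03 m or angle between egg_cup's own z axis and vertical above 0.4 rad).
It fails at once if the glasses case is shifted by more than 30 mm or tipped (distance of glasses_case from where it was at the start of the episode above 0.03 m or angle between glasses_case's own z axis and vertical above 0.4 rad).
It fails at once if the remote control is shifted by more than 30 mm or tipped (distance of remote from where it was at the start of the episode above 0.03 m or angle between remote's own z axis and vertical above 0.4 rad).
It also fails if it takes over 99 s, if anything falls off the work surface, if the arm or the gripper's body presses on something with over 40 N, if the wrist force passes 120 N, or if a joint passes its speed limit or range.

## Working session

There is one attempt and no reset: what is moved stays moved. The work goes in short steps, each a Python script; the robot and the scene stay as the last script left them, time stands still between calls to the robot, and variables do not carry over. Pictures are saved under pics/ and viewed, at most 14 in all, crops included, and the job is handed in when it is done.

```bash
mkdir -p pics
cat > h.py <<'E'
import numpy as np, cv2
from plant import robot
def K(c,shape=(420,560)):
    f=shape[0]/2/np.tan(np.radians(c["vertical_fov"])/2)
    return f
def ray(c,u,v):
    f=K(c); d=np.array([(u-c["cx"])/f,(v-c["cy"])/f]); r=np.hypot(*d); s=r
    for _ in range(30): s=r/(1+c["k1"]*s*s)
    d=d*(s/r if r>0 else 1)
    R,_=cv2.Rodrigues(np.array(c["rvec"],float)); t=np.array(c["tvec"],float).ravel()
    return -R.T@t, R.T@np.array([d[0],d[1],1])
def onplane(c,u,v,z):
    o,d=ray(c,u,v); return o+d*(z-o[2])/d[2]
def proj(c,P):
    R,_=cv2.Rodrigues(np.array(c["rvec"],float)); p=R@np.array(P,float)+np.array(c["tvec"],float).ravel()
    x=p[:2]/p[2]; x=x*(1+c["k1"]*(x@x)); return x*K(c)+[c["cx"],c["cy"]]
E
python3 - <<'E'
from h import *
for n in("top","side","wrist"):
    c=robot.get_calibration(n); im=robot.grab_frame(n); cv2.imwrite(f"pics/{n}0.png",im)
    np.set_printoptions(precision=3,suppress=True); print(n,c, ray(c,280,210))
print(robot.observe())
E
```

```text
top {'vertical_fov': 50.57223545705573, 'cx': 277.73682755514045, 'cy': 207.3597186882833, 'k1': 0.04775389322961426, 'rvec': array([ 2.107, -2.164,  0.173]), 'tvec': array([-0.062,  0.408,  1.254])} (array([ 0.198, -0.072,  1.303]), array([ 0.156, -0.005, -0.988]))
side {'vertical_fov': 44.64331828122364, 'cx': 274.3394721737527, 'cy': 209.06933251060602, 'k1': -0.07509473043000066, 'rvec': array([ 2.294, -0.21 ,  0.088]), 'tvec': array([-0.41 ,  0.013,  1.46 ])} (array([ 0.214, -1.135,  0.983]), array([ 0.141,  0.73 , -0.669]))
wrist {'vertical_fov': 65.7984007441966, 'cx': 280.7036239351771, 'cy': 205.81056195734888, 'k1': 0.01695822091658456, 'rvec': array([-2.319, -1.671, -0.278]), 'tvec': array([-0.598, -0.041,  0.381])} (array([0.109, 0.595, 0.372]), array([ 0.32 , -0.111, -0.941]))
{'time': 0.15, 'q': array([59.088,  5.99 ,  5.539, 89.605,  0.001, 77.525]), 'qvel': array([ 0.018, -0.163,  0.187,  0.022, -0.058, -0.075]), 'joint_torque': array([  0.005, -55.736,  50.401,   0.013,  -0.   ,  -0.   ]), 'tool_pos': array([0.19 , 0.569, 0.303]), 'tcp_rot': array([-179.946,   -0.013,  161.564]), 'ft_force': array([-0.118, -0.019,  0.533]), 'torque': array([-0.044,  0.025, -0.042]), 'gripper_force': 0.0, 'gripper_width': 0.08526820838137406}
```

View pics/top0.png

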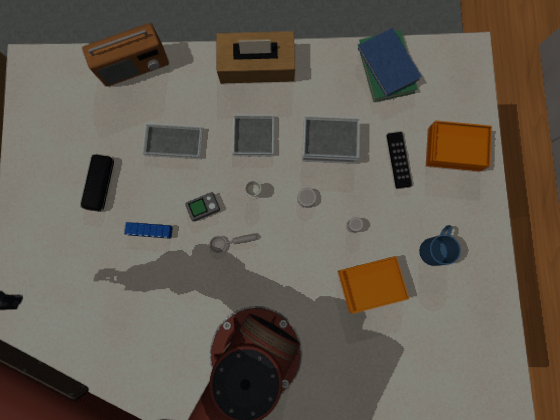

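View pics/side0.png

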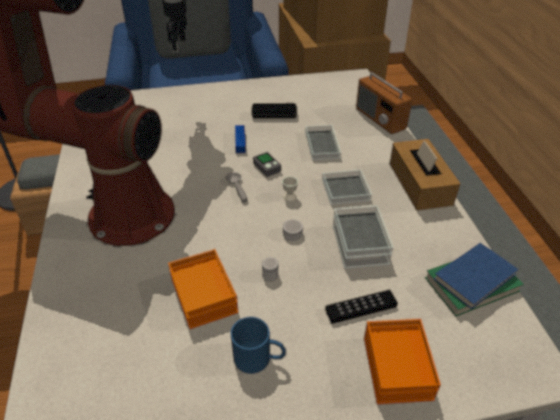

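Top view: long tray (173,141), square tray (253,135), clear tier stack (331,139). The orange look-alikes at (373,285) and (460,146) are not the clear acrylic one. The organiser is at (149,230), the monitor at (203,206), the egg cup at (253,189), the flat tin at (307,198) and the tall tin at (356,225). The round thing with a handle at (220,243) is a distractor. I'll confirm these in one enlarged crop.

Run:
```python
from h import *
im=cv2.imread("pics/top0.png"); c=robot.get_calibration("top")
cr=cv2.resize(im[110:260,120:380],None,fx=3,fy=3,interpolation=cv2.INTER_CUBIC); cv2.imwrite("pics/crop0.png",cr)
for n,u,v,z in[("long",173,141,.026),("sq",253,135,.026),("stack",331,139,.066),("org",149,230,.031),("mon",203,206,.032),("egg",253,189,.058),("flat",307,198,.03),("tall",356,225,.046),("case",97,183,.04),("remote",399,160,.02),("distr",220,243,.03)]:
    p=onplane(c,u,v,z); print(n,p.round(3),np.hypot(p[0],p[1]).round(3))
```

```text
long [0.616 0.233 0.026] 0.659
sq [ 0.629 -0.005  0.026] 0.629
stack [ 0.597 -0.232  0.066] 0.64
org [0.351 0.298 0.031] 0.461
mon [0.417 0.143 0.032] 0.441
egg [ 0.458 -0.004  0.058] 0.458
flat [ 0.432 -0.159  0.03 ] 0.461
tall [ 0.348 -0.294  0.046] 0.455
case [0.491 0.447 0.04 ] 0.664
remote [ 0.541 -0.436  0.02 ] 0.695
distr [0.308 0.095 0.03 ] 0.323
```

View pics/crop0.png

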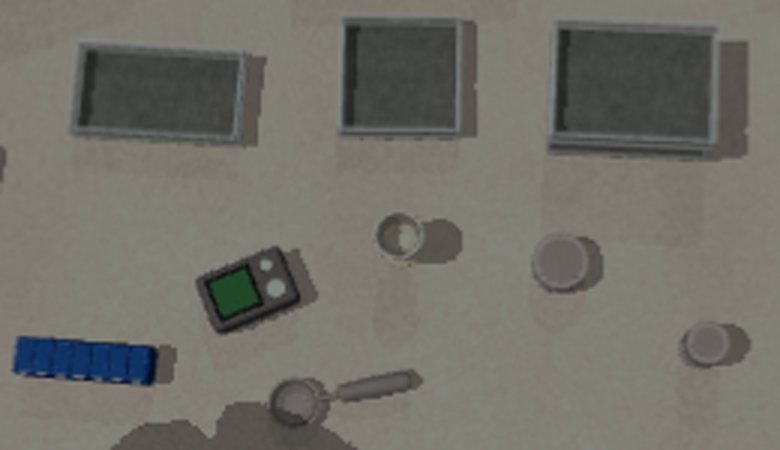

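Run:
```python
from h import *
np.set_printoptions(precision=4,suppress=True)
c=robot.get_calibration("top"); im=cv2.imread("pics/top0.png")
W=lambda p,z:np.array([onplane(c,(u+.5)/3-.5+120,(v+.5)/3-.5+110,z)[:2] for u,v in p])
def rep(n,P):
    r=P.mean(0);a=(P[1]+P[2]-P[0]-P[3])/2;b=(P[0]+P[1]-P[2]-P[3])/2
    print(n,r,"len",np.hypot(*a),np.hypot(*b),"ang",np.degrees(np.arctan2(a[1],a[0])),np.degrees(np.arctan2(b[1],b[0])))
rep("long",W([(80,42),(245,52),(240,145),(72,135)],.026))
rep("sq",W([(343,17),(463,18),(459,136),(340,134)],.026))
rep("stack",W([(555,22),(718,29),(714,147),(549,142)],.066))
rep("mon",W([(198,280),(277,247),(300,300),(220,332)],.030))
hsv=cv2.cvtColor(im,cv2.COLOR_BGR2HSV); m=cv2.inRange(hsv,(105,150,40),(130,255,255)); m[:, :115]=0;m[:,185:]=0;m[:200]=0;m[260:]=0
b=cv2.boxPoints(cv2.minAreaRect(cv2.findNonZero(m)));b=b[np.argsort(b[:,0])];L=b[:2][np.argsort(b[:2,1])];R=b[2:][np.argsort(b[2:,1])]
P=np.array([onplane(c,*q,.026)[:2] for q in(L[0],R[0],R[1],L[1])]);rep("org",P)
print("flat",W([(559,263)],.03),"tall",W([(707,343)],.046),"egg",W([(399,235)],.058))
```

```text
long [0.6172 0.234 ] len 0.16507477341321666 0.09570121620285267 ang -94.9762277834958 -3.3674243014966265
sq [ 0.6289 -0.0061] len 0.1190116091806962 0.12154212245621304 ang -92.2988031398926 -2.713713241873374
stack [ 0.6003 -0.2319] len 0.15754494712245493 0.11901034696672638 ang -93.89371148492808 -4.8518291760957455
mon [0.4165 0.1449] len 0.08225772430241454 0.05644448745632887 ang -68.77058673384515 22.651309680409263
org [0.3531 0.3039] len 0.12838868410926255 0.03577466754353235 ang -95.75400949188649 -2.7805157263863594
flat [[ 0.4345 -0.1559]] tall [[ 0.3506 -0.2921]] egg [[ 0.4606 -0.0027]]
```

```bash
cat >> h.py <<'E'
H=0.25; ZG=0.080
def yaw_for(xy,a):
    """tool yaw closing along world angle a (deg), keeping joint 6 mid-range"""
    best=None
    for y in (a+90,a-90):
        y=(y+180)%360-180
        q=robot.ik([*xy,H],[180,0,y])
        if q is not None and (best is None or abs(q[5])<best[0]): best=(abs(q[5]),y)
    return best[1]
def hover(xy,a): robot.move_pose([*xy,H],[180,0,yaw_for(xy,a)])
def report(s):
    o=robot.observe(); print(s,"t",round(o["time"],2),"pos",np.round(o["tool_pos"],4),"w",round(o["gripper_width"],4),"F",np.round(o["ft_force"],1),"gf",round(o["gripper_force"],1))
def pick(xy,a,w):
    robot.line_to([*xy,ZG+.04],vel=.25)
    print("guard",robot.line_to([*xy,ZG],vel=.08,guard=15))
    robot.set_gripper(w); report("gripped")
    robot.line_to([*xy,H],vel=.2); report("lifted")
def place(xy,a,floor,w):
    hover(xy,a); robot.line_to([*xy,ZG+floor+.02],vel=.2)
    print("touch",robot.line_to([*xy,ZG+floor-.003],vel=.03,guard=5)); report("down")
    robot.set_gripper(w); robot.line_to([*xy,H],vel=.2); report("released")
def snap(name,f):
    c=robot.get_calibration(name); im=robot.grab_frame(name); cv2.imwrite(f"pics/{f}.png",im); return c,im
E
python3 - <<'E'
from h import *
hover((.353,.304),-4.5); report("h"); c,im=snap("wrist","w_org")
hsv=cv2.cvtColor(im,cv2.COLOR_BGR2HSV); m=cv2.inRange(hsv,(105,150,40),(130,255,255))
cs=max(cv2.findContours(m,0,2)[0],key=cv2.contourArea); b=cv2.boxPoints(cv2.minAreaRect(cs))
print(b.round(0), np.array([onplane(c,*q,.031)[:2] for q in b]).round(4), proj(c,(.353,.304,.031)))
E
```

```text
h t 2.23 pos [0.353  0.3042 0.2501] w 0.0853 F [-0.9  0.5  0.7] gf 0.0
[[261. 217.]
 [264. 118.]
 [301. 119.]
 [297. 218.]] [[0.3727 0.328 ]
 [0.3609 0.2382]
 [0.3298 0.2417]
 [0.3383 0.3319]] [279.63709748 190.82577955]
```

View pics/w_org.png

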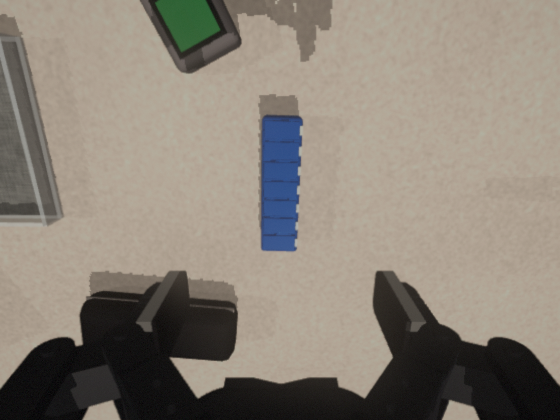

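Wrist view: the organiser runs from (282,117) to (280,249), aligned with the fingers and midway between them. The pick position agrees with the top view.

Run:
```python
from h import *
a=(.351,.303)
pick(a,-4.5,0.0)
place((.617,.234),-4.2,.006,.052)
snap("wrist","w_long")
hover((.4165,.144),22); snap("wrist","w_mon"); report("")
a,b=cv2.imread("pics/w_long.png"),cv2.imread("pics/w_mon.png")
cv2.imwrite("pics/pair1.png",cv2.resize(np.hstack([a,b]),(800,300),interpolation=cv2.INTER_AREA))
c=robot.get_calibration("wrist");print(proj(c,(.4165,.1449,.032)))
```

```text
guard False
gripped t 4.11 pos [0.3514 0.3032 0.0806] w 0.0347 F [-0.4  0.7  5.2] gf 60.4
lifted t 5.11 pos [0.3505 0.3028 0.2486] w 0.0346 F [ 0.3  0.7 -1.2] gf 59.6
touch True
down t 7.67 pos [0.6169 0.2339 0.0867] w 0.0347 F [ 0.4 -1.2  5.6] gf 60.4
released t 8.95 pos [0.6163 0.234  0.2483] w 0.0518 F [-0.4  0.6 -0.6] gf 0.0
 t 11.23 pos [0.4166 0.144  0.25  ] w 0.0518 F [-0.3  0.   0.2] gf 0.0
[282.33465313 189.2548535 ]
```

View pics/pair1.png

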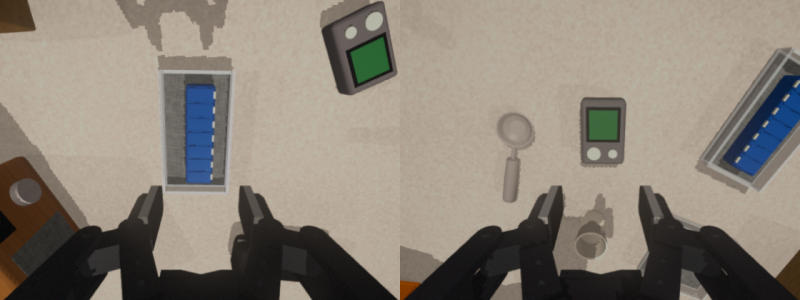

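Organiser lies flat in the long tray with clear margins (left half, x 186–214, y 84–184). The monitor at (203,130) in the right half is centred and parallel to the fingers.

Run:
```python
from h import *
robot.set_gripper(.085)
pick((.416,.144),22,0.0)
place((.629,-.006),-2.5,.006,.072)
snap("wrist","w_sq")
robot.set_gripper(.085)
hover((.4345,-.156),-4.4); snap("wrist","w_flat"); report("")
a,b=cv2.imread("pics/w_sq.png"),cv2.imread("pics/w_flat.png")
cv2.imwrite("pics/pair2.png",cv2.resize(np.hstack([a,b]),(800,300),interpolation=cv2.INTER_AREA))
c=robot.get_calibration("wrist");print(proj(c,(.4345,-.156,.03)))
```

```text
guard False
gripped t 13.36 pos [0.4167 0.144  0.081 ] w 0.0569 F [-0.3 -0.5  6.2] gf 65.1
lifted t 14.36 pos [0.4155 0.144  0.2486] w 0.057 F [-0.6  0.2 -2.7] gf 64.2
touch True
down t 16.86 pos [ 0.6289 -0.006   0.0871] w 0.0567 F [-1.9  0.3  5.6] gf 65.2
released t 18.12 pos [ 0.6285 -0.0059  0.2484] w 0.072 F [-0.4 -0.2 -1.6] gf 0.0
 t 19.48 pos [ 0.4353 -0.1557  0.2503] w 0.0847 F [-0.5 -0.5  1.1] gf 0.0
[280.79880543 189.24143141]
```

View pics/pair2.png

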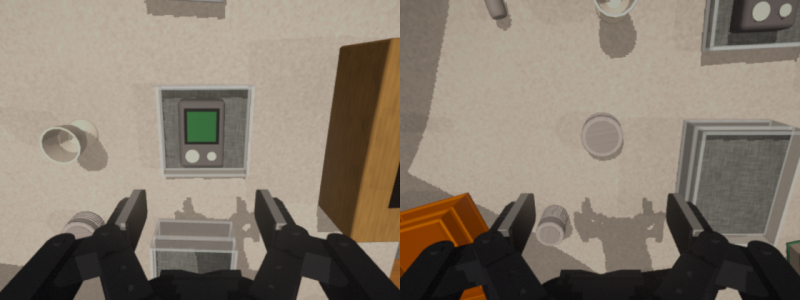

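Monitor sits flat, screen up, in the square tray at (202,130). The flat tin at (202,134) in the right half is centred under the gripper. Next it goes into the stack.

Run:
```python
from h import *
pick((.4345,-.156),-4.4,0.0)
place((.603,-.196),-4.4,.046,.070)
snap("wrist","w_st1")
robot.set_gripper(.085)
hover((.3506,-.292),-4.4); snap("wrist","w_tall"); report("")
a,b=cv2.imread("pics/w_st1.png"),cv2.imread("pics/w_tall.png")
cv2.imwrite("pics/pair3.png",cv2.resize(np.hstack([a,b]),(800,300),interpolation=cv2.INTER_AREA))
c=robot.get_calibration("wrist");print(proj(c,(.3506,-.292,.046)))
```

```text
guard False
gripped t 21.19 pos [ 0.435  -0.1564  0.081 ] w 0.0542 F [-0.8  0.3  6.7] gf 63.2
lifted t 22.19 pos [ 0.4341 -0.1557  0.2486] w 0.0543 F [-0.  -1.1 -1.8] gf 63.1
touch True
down t 24.23 pos [ 0.6029 -0.1959  0.127 ] w 0.0541 F [-0.5  0.5  5.6] gf 63.4
released t 25.3 pos [ 0.6026 -0.1958  0.2485] w 0.0702 F [1.7 0.7 0.6] gf 0.0
 t 26.75 pos [ 0.3514 -0.292   0.2503] w 0.085 F [0.3 0.1 1.2] gf 0.0
[280.78758583 194.00961156]
```

View pics/pair3.png

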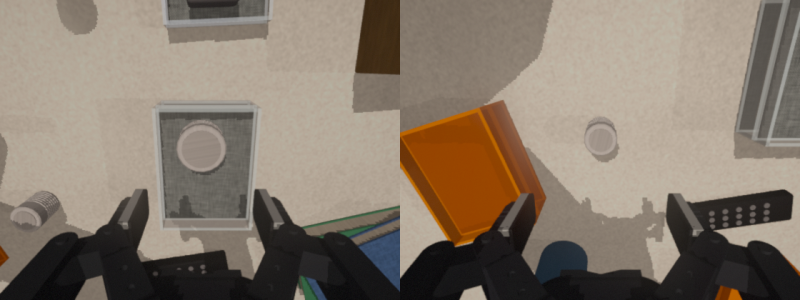

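Flat tin stands in the upper tray at (201,147). The tall tin at (200,138) in the right half is centred, with the orange tray clear of the left finger.

Run:
```python
from h import *
robot.set_gripper(.070)
pick((.3506,-.292),-4.4,0.0)
place((.597,-.270),-4.4,.046,.058)
robot.goto_joints([59.089,5.964,5.575,89.605,0,77.527]); report("home")
c,im=snap("top","top1"); snap("side","side1")
cv2.imwrite("pics/crop1.png",cv2.resize(im[110:260,120:380],None,fx=3,fy=3,interpolation=cv2.INTER_CUBIC))
```

```text
guard False
gripped t 28.73 pos [ 0.3509 -0.2925  0.0808] w 0.0409 F [-0.9 -0.2  6.2] gf 60.5
lifted t 29.73 pos [ 0.3503 -0.2916  0.2486] w 0.0409 F [ 0.8 -0.4 -1.1] gf 60.5
touch True
down t 31.99 pos [ 0.5969 -0.2699  0.1269] w 0.0409 F [-0.5  0.4  5.5] gf 60.6
released t 33.07 pos [ 0.5967 -0.2698  0.2485] w 0.0583 F [-0.3 -0.5 -0.7] gf 0.0
home t 36.33 pos [0.1904 0.569  0.3038] w 0.0577 F [ 0.4 -0.2  0. ] gf 0.0
```

View pics/crop1.png

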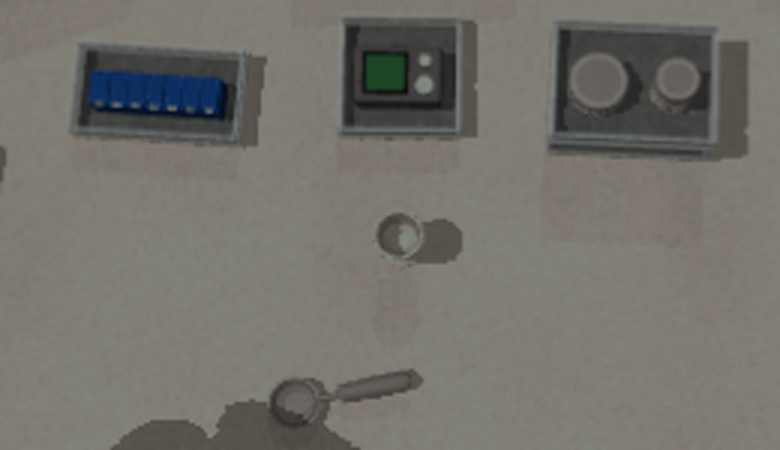

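View pics/side1.png

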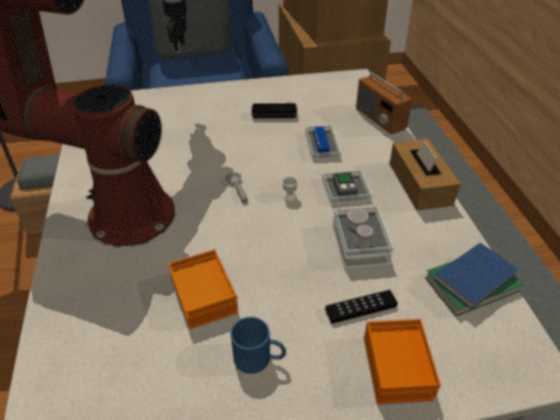

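All four things lie in their trays: organiser (157,95), monitor (400,78), flat tin (598,82) and tall tin (677,80) in the crop. The egg cup is still at (399,236), and the glasses case (274,111) and remote (361,306) in the side view have not moved.

```bash
python3 -c "
from plant import robot
print(robot.job_done())"
```

```text
the job is handed in; nothing more can be done
None
```

The job is handed in: in the final pictures both tins stand in the upper tray, the organiser and monitor lie flat in their trays, and the egg cup, glasses case and remote are unmoved (about 36 s of robot time; no verdict was returned).

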